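Clamp the tray and peel off its stuck cover

TASK

Wind the handwheel of the hold-down fixture clockwise until its yellow slide meets the red stops, so that the steel toe holds the tray down. Then peel the stuck blue cover out of the tray by its orange corner tab, raising that corner a good three centimetres while the opposite corner still rests in the tray, and finish holding the cover in the gripper, level and still, over the middle of the black draining pan, a good hand's width above the table. Leave the tray clamped where it is and do not disturb the can, hammer and brush.

Things in the scene. Friction and masses are not known exactly. Their poses are not given: they have to be found in the camera images.
- fixture: Fixed hold-down fixture: grey base plate 220 (its x) by 340 (its y) by 10 mm. Origin at the centre of the plate's underside, on the table. The tray lies round its point (0, -70 mm), the handwheel stands round (0, +100 mm) on a green gearbox. It can stand left or right of the draining pan, turned up to 0.25 rad either way.
- wheel_hub (a point): Top of the handwheel's hub, on its upright axis, 74 mm above the table. The wheel is 115 mm across, its rim 61 to 71 mm above the table.
- crank_mid (a point): On the red upright crank grip of the handwheel: a 22 mm thick, 46 mm tall grip that spins freely on its pin, 46 mm from the wheel's axis. This point is on the grip's axis, 98 mm above the table; the grip spans 74 to 120 mm above the table.
- handwheel (a joint): Angle of the handwheel, rad, growing clockwise seen from above; starts between 0 and 2.5, and stops hard at 9.0, where the slide meets the red stops. It turns lightly (under 0.1 N m) and stays where left.
- slide (a joint): Travel, m, of the yellow crosshead with its steel toe plate, geared to the handwheel: 0.0025 m per rad. 0 is open; at 0.0225 it meets the red stops and the toe lies 11 mm over the tray's edge, 2 mm above it. The toe's top is 43 mm above the table.
- tray: Bare aluminium formed tray, loose, 0.6 kg, flange 182 (its x) by 142 (its y) by 25 mm tall, in the fixture. Origin at the centre of its underside, 10 mm above the table. Its edge away from the handwheel lies under a fixed lip, the other edge goes under the toe. Small brass catches stand on its flange, 42 mm above its underside.
- cover: Blue formed sheet cover nested in the tray, loose, 0.16 to 0.26 kg, 154 (its x) by 114 (its y) at the rim, 32 mm tall, flaring walls. Origin at the centre of its underside (foot level), 13 mm above the table when nested; its axes then are those of the fixture. It stands on four feet at (+-50, +-33 mm). Sprung catches (see catch0) keep it stuck down.
- catch0: One of three sprung ball catches on the tray (this one nearest the tab; one more on each neighbouring corner of its long edges, none opposite the tab), at (-42, -62, 35 mm) of the tray. They snap over beads on the cover's wall; each lets go at roughly 6 N once the cover has risen about 8 mm there. Turned 0.2 rad about the foot opposite the tab, the cover is free of all three.
- tab_mid (a point): Middle of the upright orange tab at the cover's corner (-72, -52 mm), 52 mm above the cover's origin. The tab is a plate 10 mm thick and 36 mm wide, its flat faces looking along the cover's diagonal (the direction (1, 1, 0) of the cover's axes), grippable from 39 to 69 mm above the cover's origin; the cover's rim is at 32 mm.
- far_foot (a point): Underside of the cover's foot diagonally opposite the tab, at (50, 33, 0 mm) of the cover.
- drain_pan: Fixed black open draining pan 210 (x) by 190 (y) by 22 mm tall. Origin at the centre of its underside.
- spray_can: Bystander: yellow spray can, 56 mm across, 150 mm tall, standing. Origin at its underside.
- hammer: Bystander: hammer lying on the table.
- brush: Bystander: brush lying on the table.

How it is judged (in metres and radians):
On the way, in this order (a step that is already met when the one before it is completed fails the run):
1. the slide is wound home against its stops, cover still nested (value of joint slide above 0.0215 m and z of far_foot in the frame of fixture below 0.02 m), for 0.2 s.
2. the tab corner is raised (cover tilted over 0.1 rad) while the opposite foot is still within 12 mm of the tray floor (angle between cover's own z axis and vertical above 0.1 rad and z of far_foot in the frame of fixture below 0.025 m and z of tab_mid in the frame of fixture above 0.082 m and value of joint slide above 0.021 m), for 0.1 s.
At the end, for the whole second after the job is handed in: The cover is held in the fingers, its origin over 90 mm above the table and within 50 mm (level) of the pan's centre, tilted under 0.2 rad, slower than 0.05 m/s, touching neither pan nor tray; the slide is still home within 1.5 mm; the tray is within 10 mm of where it was and not raised over 4 mm (contact force between the fingers and cover above 1 N and horizontal distance between cover and drain_pan below 0.05 m and height (world z) of cover above 0.09 m and angle between cover's own z axis and vertical below 0.2 rad and linear speed of cover below 0.05 m/s and contact force between cover and drain_pan below 0.2 N and contact force between cover and tray below 0.2 N and value of joint slide above 0.021 m and z of tray in the frame of fixture below 0.014 m and distance of tray from where it was at the start of the episode below 0.01 m); the arm keeps its last pose, push and grip.
It fails at once if the tray is pulled up out of its seat (over 12 mm) (z of tray in the frame of fixture above 0.022 m).
It fails at once if a bystander is moved over 40 mm (distance of any of spray_can, hammer, brush from where it was at the start of the episode above 0.04 m).
It also fails if it takes over 72 s, if anything falls off the work surface, if the arm or the gripper's body presses on something with over 40 N, if the wrist force passes 120 N, or if a joint passes its speed limit or range.

ROBOT

A 6-joint arm with a two-finger parallel gripper is mounted at the origin on the work surface. World frame = base frame: x ahead of the robot, y to its left, z up, the work surface at z = 0. Lengths are in m, angles in degrees, forces in N, time in s.
With the tool pointing down it reaches from about 0.3 to 0.75 m from the base axis. Payload 8.5 kg.
Tool frame: the origin (TCP) lies at the very end of the fingers, on their centre line; the grasp point (between the pads) lies 19 mm behind it; x points along the fingers, y is the direction in which the jaws open and shut, and the axes are right-handed (so a half turn about x gives the same grasp; the last joint's range is limited). The gripper opens to 85 mm and grips with 20 to 120 N. Pads are 22 mm wide; open, the fingers measure 114 mm over their backs; the gripper's body (76 mm by 85 mm) begins 54 mm behind the grasp point. The pads swing forward as they close: fully open they stand 13 mm farther back than shut.
Start: joints at [-79.085, 21.807, 74.336, -0, 83.858, -12.336], TCP at [0.217, -0.505, 0.196] pointing down, gripper open.
Joint ranges: [-178.18, 178.18], [-50.72, 133.34], [12.68, 142.11], [-81.47, 261.47], [9.98, 163.14], [-165.26, 165.26]. Speed limits (degrees/s): [136.94, 136.94, 180, 180, 180, 180].

INTERFACE

Orientations are given as a 3x3 rotation matrix whose columns are the frame's x, y, z axes.
In Python, from rig import env, eyes, close_job gives the robot as it stands.
- The arm moves only by the shell command python3 -m pendant 'ROWS' [OPENING] [FORCE]. ROWS is a JSON object of lists of equal length, an entry for each row: "travel": the shift along the world's x, y, z in mm, a list of three; "delta_rot": the turn, a rotation vector about the world's x, y, z in rad, a list of three. In form: {"travel": [[x, y, z], ...], "delta_rot": [[wx, wy, wz], ...]}. A call has 1 to 20 rows; each row shifts and turns the commanded pose from where the row before left it; what a row does not reach is not made up. A row lasts 1/12 s, in which the tool goes at most 41.7 mm and 7.16 degrees, less where a joint would pass 70% of its speed; a pose out of reach is approached as far as the arm can. A call with a gripper value outside its range is refused whole. OPENING is the finger opening in mm, from 0 to 85.4, set as the call begins (- or left out, the last holds). The fingers move at their own pace and stop on an object; FORCE is the grip in N (left out, the last holds). Time passes only in rows, so rows that do not move let the fingers close. It gives the time, the measured TCP pose, the force and the opening at its end, in the units of the state.
- env.observe(): the state, without advancing time (a new reading comes with each control period).
- eyes.get_image(name): name is "scene" or "side" or "wrist"; returns the picture (400x640x3 uint8, red, green, blue); there is no depth.
- eyes.camera_model(name): a dict with "vfov" (degrees; the focal length in pixels is half the picture's height over the tangent of half this angle, whatever the lens; pixels are square), "cx", "cy" (the principal point, pixels), "pose" (4x4, takes a point from camera to world coordinates). Camera axes: x right, y up, looking along -z (the intrinsics and any distortion apply to the point x, -y, -z); pixel columns grow to the right and rows downward; lengths in m; the calibration is good to about 2 mm. A picture is of the moment at which its call begins: read the wrist's pose just before it. camera_model takes no time and is no camera call; for the wrist camera it gives the pose at the moment of the call.
- close_job(): hands the job in, once; it reports no verdict.
The state is a dict: "time_s": time; "q": joint angles; "qvel": joint speeds; "joint_efforts": joint torques, N m; "position": TCP position; "tool_rot": TCP orientation; "ft_force": force on the tool from outside, world axes, zero at the start; "wrist_torque": the same for the moment, N m; "grip_width": finger opening in m.
Only numpy, scipy, OpenCV 4.12 (cv2) and the standard library are available. Lean on these libraries where they do the work, as an engineer would, in place of code of your own. Each camera call takes 0.05 s, during which the arm holds its last target. There are 200 camera calls.

## Working session

There is one attempt and no reset: what is moved stays moved. The work goes in short steps, Python scripts to look and compute and a shell command to move; the robot and the scene stay as the last step left them, time stands still between calls to the robot, and variables do not carry over. Pictures are saved under pics/ and viewed, about 8 in all and at most 12, crops included, and the job is handed in when it is done.

```bash
mkdir -p pics; ls
cat > h.py <<'E'
import numpy as np, cv2
from rig import env, eyes
def shot(n,f):
    m=eyes.camera_model(n); im=eyes.get_image(n)
    cv2.imwrite('pics/'+f,cv2.cvtColor(np.asarray(im),cv2.COLOR_RGB2BGR)); np.save('pics/'+f+'.npy',np.array([m['vfov'],m['cx'],m['cy'],*np.array(m['pose']).ravel()]))
    return m
def load(f):
    a=np.load('pics/'+f+'.npy'); return dict(vfov=a[0],cx=a[1],cy=a[2],pose=a[3:].reshape(4,4))
def back(m,u,v,z):
    f=200/np.tan(np.radians(m['vfov']/2)); P=np.array(m['pose'])
    d=P[:3,:3]@np.array([(u-m['cx'])/f,-(v-m['cy'])/f,-1]); o=P[:3,3]
    return o+d*(z-o[2])/d[2]
def proj(m,p):
    f=200/np.tan(np.radians(m['vfov']/2)); P=np.array(m['pose'])
    c=P[:3,:3].T@(np.asarray(p,float)-P[:3,3]); return m['cx']+f*c[0]/-c[2], m['cy']-f*c[1]/-c[2]
E
python3 - <<'E'
from h import *
for n in ('scene','side','wrist'):
    m=shot(n,n+'0.png'); print(n,{k:(np.round(v,3).tolist()) if k!='lens' else v for k,v in m.items()})
s=env.observe(); print(s)
E
```

```text
pics
scene {'vfov': 44.821, 'cx': 324.483, 'cy': 202.588, 'pose': [[-0.022, -0.639, 0.769, 1.626], [1.0, -0.023, 0.01, -0.007], [0.011, 0.769, 0.639, 0.94], [0.0, 0.0, 0.0, 1.0]]}
side {'vfov': 45.476, 'cx': 319.653, 'cy': 189.844, 'pose': [[-0.979, 0.12, -0.164, 0.418], [-0.203, -0.583, 0.787, 0.808], [-0.0, 0.804, 0.595, 0.698], [0.0, 0.0, 0.0, 1.0]]}
wrist {'vfov': 63.949, 'cx': 318.694, 'cy': 198.685, 'pose': [[0.395, 0.874, 0.283, 0.291], [-0.919, 0.376, 0.12, -0.473], [-0.001, -0.308, 0.952, 0.372], [0.0, 0.0, 0.0, 1.0]]}
{'time_s': 0.15, 'q': array([-7.90851752e+01,  2.18356548e+01,  7.43696807e+01,  7.05782896e-04,
        8.38593829e+01, -1.23348000e+01]), 'qvel': array([-0.01048715, -0.09858339, -0.19606513, -0.06038766, -0.09970115,
       -0.04778764]), 'joint_efforts': array([ 5.94248177e-04, -4.48626280e+01, -2.31344676e+01, -2.19652370e-04,
        3.81408507e-03, -1.32419908e-05]), 'position': array([ 0.21706858, -0.50508806,  0.19585054]), 'tool_rot': array([[-2.01853904e-04,  3.94736512e-01, -9.18794343e-01],
       [ 1.11143607e-03, -9.18793706e-01, -3.94736482e-01],
       [-9.99999362e-01, -1.10086027e-03, -2.53262300e-04]]), 'ft_force': array([ 0.27668506,  0.52172852, -0.797664  ]), 'wrist_torque': array([-0.00677151, -0.01866616, -0.02536483]), 'grip_width': 0.08529290734924107}
```

View pics/scene0.png

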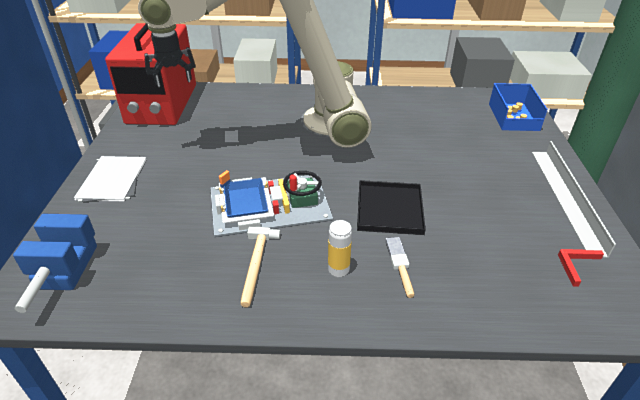

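View pics/side0.png

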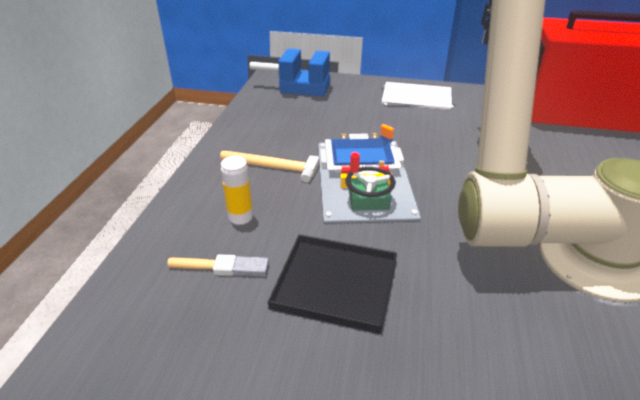

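The scene view shows the fixture around (270,200) with its +y (wheel side) pointing toward world +y. The pan is at (391,207), the orange tab at (225,177), the can at (340,250), the hammer at (258,260) and the brush at (400,265). I'll enlarge the scene and side views.

Run:
```python
import cv2,numpy as np
a=cv2.imread('pics/scene0.png')[155:255,200:350]; b=cv2.imread('pics/side0.png')[115:235,300:430]
a=cv2.resize(a,None,fx=5,fy=5,interpolation=cv2.INTER_CUBIC); cv2.imwrite('pics/c1.png',a)
b=cv2.resize(b,None,fx=5,fy=5,interpolation=cv2.INTER_CUBIC); cv2.imwrite('pics/c2.png',b)
```

```text
(no output)
```

View pics/c1.png

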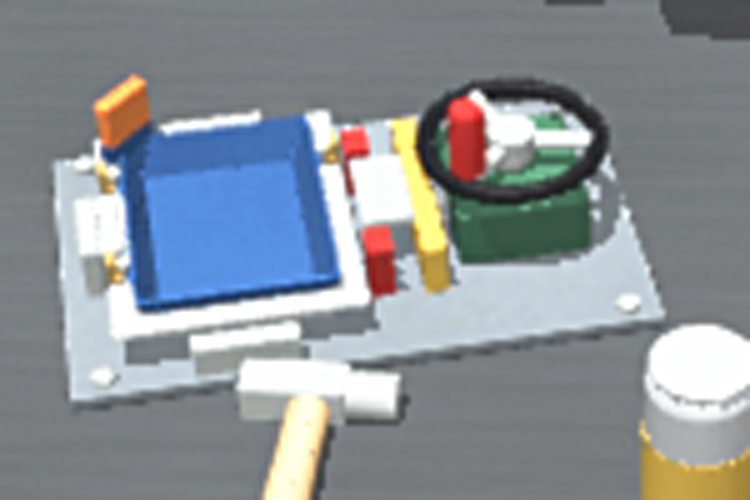

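View pics/c2.png

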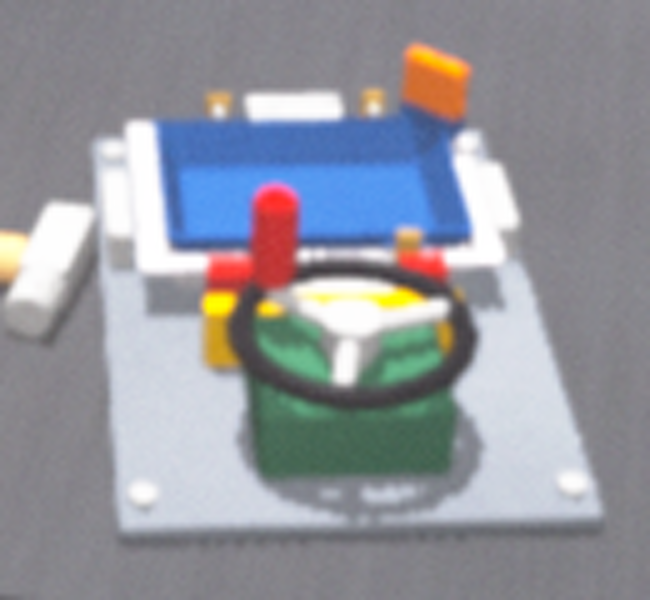

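```bash
cat > fit.py <<'E'
from h import *
from scipy.optimize import least_squares
S=load('scene0.png'); D=load('side0.png')
cs=lambda u,v:(200+u/5,155+v/5); cd=lambda u,v:(300+u/5,115+v/5)
# fixture pts
O=[(S,cs(53,160),(-110,-170,10)),(S,cs(72,400),(110,-170,10)),(S,cs(663,316),(110,170,10)),
(D,cd(94,138),(110,-170,10)),(D,cd(119,528),(110,170,10)),(D,cd(603,517),(-110,170,10)),
(S,cs(513,128),(0,100,74)),(D,cd(348,315),(0,100,74)),
(S,cs(121,112),(-72,-122,65)),(D,cd(437,85),(-72,-122,65))]
def T(p,q):
    c,s=np.cos(p[2]),np.sin(p[2]); return np.array([p[0]+c*q[0]/1e3-s*q[1]/1e3,p[1]+s*q[0]/1e3+c*q[1]/1e3,q[2]/1e3])
def res(p): return np.concatenate([np.subtract(proj(m,T(p,q)),uv) for m,uv,q in O])
r=least_squares(res,[.45,-.2,0],loss='soft_l1'); p=r.x
print('fixture',p.round(4)); print(res(p).reshape(-1,2).round(1).tolist())
print('hub',T(p,(0,100,74)).round(4),'tab',T(p,(-72,-122,65)).round(4))
# crank: angle from both
C=[(S,cs(466,140)),(D,cd(274,237))]  # grip mid ~98mm
f=lambda a:np.concatenate([np.subtract(proj(m,T(p,(46*np.cos(a[0]),100+46*np.sin(a[0]),98))),uv) for m,uv in C])
for a0 in (-2,0,2): 
    g=least_squares(f,[a0]); print('crank fix angle',g.x,g.cost,T(p,(46*np.cos(g.x[0]),100+46*np.sin(g.x[0]),98)))
E
python3 fit.py
python3 - <<'E'
from h import *
S=load('scene0.png');D=load('side0.png')
for uv in ((360,181),(420,181),(424,232),(357,229)): print(back(S,*uv,.022).round(3))
for uv in ((311,238),(397,253),(381,326),(271,307)): print('side',back(D,*uv,.022).round(3))
E
```

```text
fixture [ 0.5098 -0.1843  0.2384]
[[0.3, -0.4], [-0.4, -0.6], [1.0, -0.3], [-0.5, -0.7], [-0.7, -0.6], [0.4, -0.5], [-0.2, 0.0], [0.7, -0.4], [1.0, 0.4], [-0.4, 0.1]]
hub [ 0.4862 -0.0872  0.074 ] tab [ 0.4686 -0.3199  0.065 ]
crank fix angle [-0.74007213] 0.7307282749183042 [ 0.52648751 -0.10928105  0.098     ]
crank fix angle [-0.74007213] 0.7307282749183424 [ 0.52648751 -0.10928105  0.098     ]
crank fix angle [-0.74007213] 0.730728274918359 [ 0.52648751 -0.10928105  0.098     ]
[0.413 0.088 0.022]
[0.406 0.277 0.022]
[0.64  0.257 0.022]
[0.634 0.072 0.022]
side [0.587 0.083 0.022]
side [0.407 0.092 0.022]
side [0.421 0.277 0.022]
side [0.618 0.276 0.022]
```

```bash
python3 - <<'E'
from h import *
S=load('scene0.png');D=load('side0.png')
print('can',back(S,340,228,.15),back(D,234,163,.15),back(S,340,273,0))
E
python3 -m pendant '{"travel":[[19,25,1],[19,25,1],[19,25,1],[19,25,1],[19,25,1],[19,25,1],[19,25,1],[19,25,1],[19,25,1],[19,25,1],[19,25,1],[19,25,1],[19,25,1],[19,25,1],[19,25,1],[19,25,1],[0,0,0],[0,0,0]],"delta_rot":[[0,0,-0.0595],[0,0,-0.0595],[0,0,-0.0595],[0,0,-0.0595],[0,0,-0.0595],[0,0,-0.0595],[0,0,-0.0595],[0,0,-0.0595],[0,0,-0.0595],[0,0,-0.0595],[0,0,-0.0595],[0,0,-0.0595],[0,0,-0.0595],[0,0,-0.0595],[0,0,-0.0595],[0,0,-0.0595],[0,0,0],[0,0,0]]}' 50
python3 - <<'E'
from h import *
m=shot('wrist','w1.png'); print(m['pose'].round(3).tolist()); s=env.observe(); print(s['position'],s['tool_rot'].round(3).tolist(),s['q'].round(1))
im=cv2.imread('pics/w1.png')
for n,p in (('hub',(.4862,-.0872,.074)),('crank',(.5265,-.1093,.12))): print(n,proj(m,p))
E
```

```text
can [0.77050664 0.02052104 0.15      ] [0.76323138 0.02643339 0.15      ] [0.77894062 0.02523405 0.        ]
time_s: 1.65
position: [0.5215, -0.1042, 0.2119]
tool_rot: [[-0.001, -0.517, -0.856], [0.0, -0.856, 0.517], [-1.0, 0.0, 0.001]]
ft_force: [0.1, 0.6, -0.7]
grip_width: 0.0502
[[-0.517, 0.814, 0.264, 0.59], [-0.856, -0.492, -0.159, -0.144], [0.0, -0.308, 0.951, 0.388], [0.0, 0.0, 0.0, 1.0]]
[ 0.52095953 -0.10510885  0.21197789] [[-0.001, -0.518, -0.855], [0.0, -0.855, 0.518], [-1.0, 0.0, 0.001]] [-24.2  19.3  75.5  -0.   85.2  97. ]
hub (np.float64(323.1525678945345), np.float64(213.89054632708337))
crank (np.float64(321.8980281054304), np.float64(182.98689403581722))
```

View pics/w1.png

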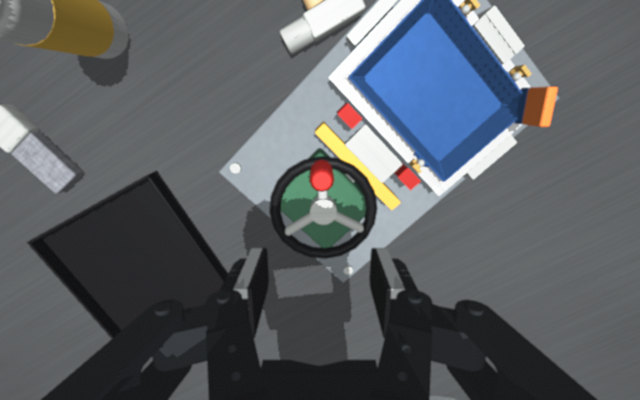

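The wrist view shows the hub at (323,211) and the crank's red cap at (321,180), about 3 px from prediction. That shifts the hub to about (0.4873, -0.0882) and the crank to about (0.5274, -0.1107). I'll descend and grip the crank.

```bash
python3 -m pendant '{"travel":[[6,-5.5,0],[0,0,-33],[0,0,-33],[0,0,-33],[0,0,-32],[0,0,0],[0,0,0]],"delta_rot":[[0,0,0],[0,0,0],[0,0,0],[0,0,0],[0,0,0],[0,0,0],[0,0,0]]}' 50
python3 -m pendant '{"travel":[[0,0,0],[0,0,0],[0,0,0],[0,0,0],[0,0,0],[0,0,0]],"delta_rot":[[0,0,0],[0,0,0],[0,0,0],[0,0,0],[0,0,0],[0,0,0]]}' 10 25
python3 -c "
from h import *
m=shot('wrist','w2.png');print(env.observe()['position'])"
```

```text
time_s: 2.28
position: [0.5267, -0.1118, 0.081]
tool_rot: [[-0.002, -0.521, -0.854], [0.001, -0.854, 0.521], [-1.0, 0.0, 0.002]]
ft_force: [-0.1, -0.1, 1.3]
grip_width: 0.0499
time_s: 2.78
position: [0.5281, -0.1114, 0.083]
tool_rot: [[0.003, -0.519, -0.855], [-0.002, -0.855, 0.519], [-1.0, -0.0, -0.004]]
ft_force: [0.3, -2.8, 6.9]
grip_width: 0.015
[ 0.5281337  -0.11142057  0.08301678]
```

View pics/w2.png

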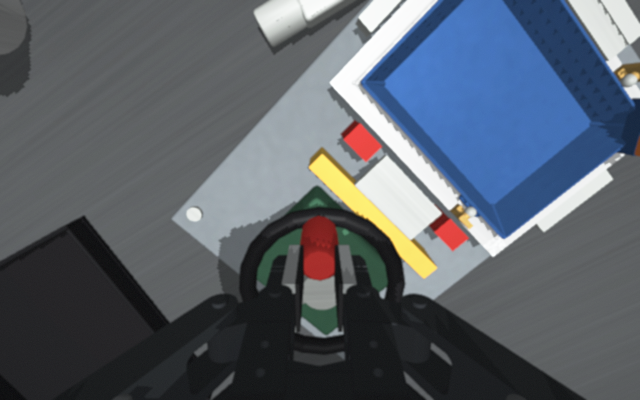

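Run:
```python
from h import *
m=load('w2.png'); s=env.observe(); print(s['grip_width'],s['ft_force'],s['position'])
p=s['position'];print('tcp',proj(m,p),'grasp',proj(m,p+[0,0,.019]))
# crank top visible circle centre px (319,230)? invert for z=.12
print(back(m,319,231,.12), back(m,320,277,.09))
im=cv2.imread('pics/w2.png')[180:360,220:420]; cv2.imwrite('pics/c3.png',cv2.resize(im,None,fx=3.3,fy=3.3,interpolation=cv2.INTER_CUBIC))
```

```text
0.015465097901082797 [-0.29269852 -1.49394335  6.38784794] [ 0.5281337  -0.11142057  0.08301678]
tcp (np.float64(320.42908008379186), np.float64(234.37936068218585)) grasp (np.float64(320.6048686335933), np.float64(248.74103824605317))
[ 0.54419181 -0.12013309  0.12      ] [ 0.50706299 -0.09832641  0.09      ]
```

View pics/c3.png

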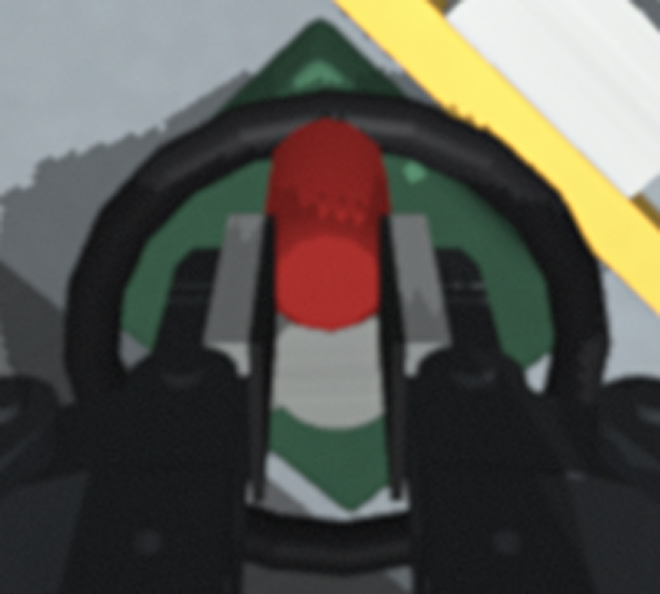

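```bash
python3 - <<'E'
from h import *
m=load('w2.png'); print(back(m,319.4,265,.12), [proj(m,(0.5281+r*.855,-.1114-r*.519,.12)) for r in (0,.005,.01)])
E
python3 -m pendant '{"travel":[[-4,-5,0],[-4,-5,0]],"delta_rot":[[0,0,0],[0,0,0]]}'
```

```text
[ 0.52867463 -0.11094267  0.12      ] [(np.float64(320.8083148743965), np.float64(265.46145458483693)), (np.float64(320.8260085955795), np.float64(256.2826376455118)), (np.float64(320.8440524105177), np.float64(246.92220563171838))]
time_s: 3.0
position: [0.5208, -0.1214, 0.083]
tool_rot: [[0.005, -0.519, -0.855], [-0.002, -0.855, 0.519], [-1.0, -0.001, -0.005]]
ft_force: [2.2, 0.5, 6.5]
grip_width: 0.015
```

The crank is centred between the pads: its top at (319,265) back-projects to within 1 mm of the TCP. I'll work out the circle steps next.

```bash
cat > arc.py <<'E'
from h import *
import sys
c=np.array([.4882,-.0887]); p=env.observe()['position'][:2]; st=float(sys.argv[1]); n=int(sys.argv[2])
a=np.arctan2(*(p-c)[::-1]); print('angle',a,'r',np.hypot(*(p-c)))
P=[p]+[c+.046*np.array([np.cos(a-st*k),np.sin(a-st*k)]) for k in range(1,n+1)]
print((np.diff(P,axis=0)*1e3).round(1).tolist())
E
python3 arc.py .16 20
```

```text
angle -0.7868794424111396 r 0.046134448790588006
[[-5.7, -4.7], [-6.3, -3.8], [-6.8, -2.8], [-7.2, -1.6], [-7.3, -0.5], [-7.3, 0.7], [-7.1, 1.9], [-6.7, 3.0], [-6.2, 4.0], [-5.4, 4.9], [-4.6, 5.7], [-3.6, 6.4], [-2.6, 6.9], [-1.4, 7.2], [-0.3, 7.3], [0.9, 7.3], [2.1, 7.1], [3.2, 6.6], [4.2, 6.0], [5.1, 5.3]]
```

```bash
python3 -m pendant '{"travel":[[-5.7,-4.7,1],[-6.3,-3.8,1],[-6.8,-2.8,0],[-7.2,-1.6,0],[-7.3,-0.5,0],[-7.3,0.7,0],[-7.1,1.9,0],[-6.7,3,0],[-6.2,4,0],[-5.4,4.9,0]],"delta_rot":[[0,0,0],[0,0,0],[0,0,0],[0,0,0],[0,0,0],[0,0,0],[0,0,0],[0,0,0],[0,0,0],[0,0,0]]}'; python3 arc.py .16 20
```

```text
time_s: 3.83
position: [0.4529, -0.1218, 0.085]
tool_rot: [[0.002, -0.52, -0.854], [-0.005, -0.854, 0.52], [-1.0, 0.003, -0.004]]
ft_force: [-4.4, -7.2, 13.7]
grip_width: 0.0101
angle -2.38837092794489 r 0.04835218748304403
[[-2.9, 7.4], [-3.6, 6.4], [-2.5, 6.9], [-1.4, 7.2], [-0.2, 7.3], [0.9, 7.3], [2.1, 7.1], [3.2, 6.6], [4.2, 6.0], [5.1, 5.3], [5.9, 4.4], [6.5, 3.4], [7.0, 2.3], [7.3, 1.2], [7.4, 0.0], [7.3, -1.1], [7.0, -2.3], [6.5, -3.4], [5.9, -4.4], [5.1, -5.3]]
```

Run:
```python
from h import *
m=shot('wrist','w3.png'); im=cv2.imread('pics/w3.png')[130:400,170:470]; cv2.imwrite('pics/c4.png',cv2.resize(im,None,fx=2.2,fy=2.2,interpolation=cv2.INTER_CUBIC))
```

```text
(no output)
```

View pics/c4.png

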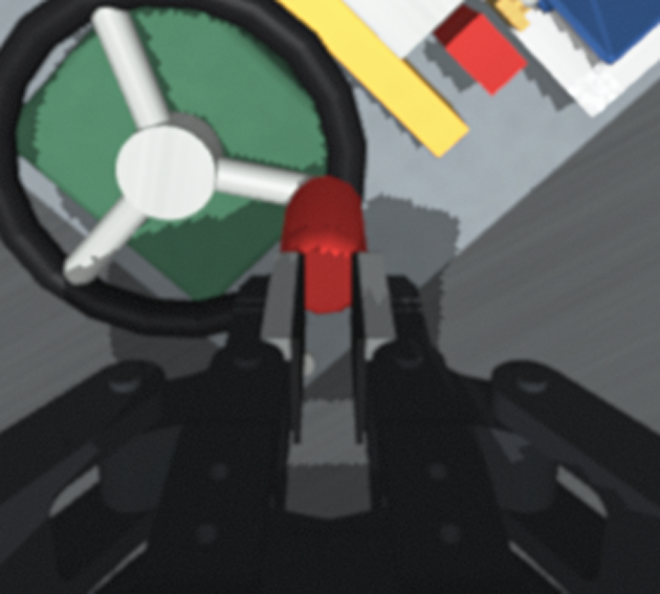

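The grip is still between the pads, but it has slipped about 4 mm along them, and the pads are squeezing it too hard. I'll reopen, recentre and take a gentler hold.

```bash
python3 -m pendant '{"travel":[[0,0,0],[0,0,0],[3.8,-2.3,0],[0,0,0]],"delta_rot":[[0,0,0],[0,0,0],[0,0,0],[0,0,0]]}' 26 20
python3 -m pendant '{"travel":[[0,0,0],[0,0,0],[0,0,0]],"delta_rot":[[0,0,0],[0,0,0],[0,0,0]]}' 19 20; python3 arc.py .14 16
```

```text
time_s: 4.22
position: [0.4571, -0.1222, 0.0832]
tool_rot: [[-0.0, -0.52, -0.854], [0.0, -0.854, 0.52], [-1.0, -0.0, 0.0]]
ft_force: [-0.8, -0.2, -0.2]
grip_width: 0.0261
time_s: 4.47
position: [0.4567, -0.122, 0.0832]
tool_rot: [[-0.001, -0.519, -0.855], [0.0, -0.855, 0.519], [-1.0, 0.0, 0.001]]
ft_force: [-0.3, -1.1, -0.3]
grip_width: 0.0188
angle -2.327689981688594 r 0.04581372591371369
[[-4.5, 4.6], [-3.7, 5.3], [-2.9, 5.8], [-2.0, 6.1], [-1.2, 6.3], [-0.3, 6.4], [0.6, 6.4], [1.5, 6.3], [2.4, 6.0], [3.2, 5.6], [3.9, 5.1], [4.6, 4.5], [5.2, 3.8], [5.7, 3.1], [6.0, 2.2], [6.3, 1.4]]
```

```bash
python3 -m pendant '{"travel":[[-4.5,4.6,0],[-3.7,5.3,0],[-2.9,5.8,0],[-2,6.1,0],[-1.2,6.3,0],[-0.3,6.4,0],[0.6,6.4,0],[1.5,6.3,0],[2.4,6,0],[3.2,5.6,0]],"delta_rot":[[0,0,0],[0,0,0],[0,0,0],[0,0,0],[0,0,0],[0,0,0],[0,0,0],[0,0,0],[0,0,0],[0,0,0]]}'; python3 arc.py .14 16;python3 - <<'E'
from h import *
m=shot('wrist','w4.png'); im=cv2.imread('pics/w4.png'); h=cv2.cvtColor(im,cv2.COLOR_BGR2HSV)
mk=((h[...,0]<6)|(h[...,0]>174))&(h[...,1]>150)&(h[...,2]>90); ys,xs=np.nonzero(mk[200:300,290:350]); print('red x',xs.min()+290,xs.max()+290,'y',ys.min()+200,ys.max()+200)
E
```

```text
time_s: 5.3
position: [0.4503, -0.0624, 0.0833]
tool_rot: [[-0.0, -0.519, -0.855], [0.0, -0.855, 0.519], [-1.0, -0.0, 0.0]]
ft_force: [-1.3, -0.9, 0.3]
grip_width: 0.0189
angle 2.5359525637054987 r 0.04613005108632323
[[4.1, 4.9], [4.7, 4.4], [5.3, 3.7], [5.7, 2.9], [6.1, 2.1], [6.3, 1.2], [6.4, 0.4], [6.4, -0.5], [6.3, -1.4], [6.0, -2.3], [5.6, -3.1], [5.1, -3.9], [4.6, -4.5], [3.9, -5.1], [3.1, -5.6], [2.3, -6.0]]
red x 300 338 y 217 279
```

The disc's lower edge is at row 279 (280 when centred), so the grip is holding well. I'll continue.

```bash
python3 -m pendant '{"travel":[[4.1,4.9,0],[4.7,4.4,0],[5.3,3.7,0],[5.7,2.9,0],[6.1,2.1,0],[6.3,1.2,0],[6.4,0.4,0],[6.4,-0.5,0],[6.3,-1.4,0],[6,-2.3,0],[5.6,-3.1,0],[5.1,-3.9,0],[4.6,-4.5,0],[3.9,-5.1,0],[3.1,-5.6,0],[2.3,-6,0]],"delta_rot":[[0,0,0],[0,0,0],[0,0,0],[0,0,0],[0,0,0],[0,0,0],[0,0,0],[0,0,0],[0,0,0],[0,0,0],[0,0,0],[0,0,0],[0,0,0],[0,0,0],[0,0,0],[0,0,0]]}'; python3 arc.py .14 20;cat > red.py <<'E'
from h import *
import sys
m=shot('wrist',sys.argv[1]); im=cv2.imread('pics/'+sys.argv[1]); h=cv2.cvtColor(im,cv2.COLOR_BGR2HSV)
mk=((h[...,0]<6)|(h[...,0]>174))&(h[...,1]>150)&(h[...,2]>90); ys,xs=np.nonzero(mk[200:300,290:350]); print('red x',xs.min()+290,xs.max()+290,'y',ys.min()+200,ys.max()+200)
E
python3 red.py w5.png
```

```text
time_s: 6.68
position: [0.5323, -0.0766, 0.0833]
tool_rot: [[0.0, -0.52, -0.854], [0.0, -0.854, 0.52], [-1.0, -0.0, -0.0]]
ft_force: [0.0, 0.7, -0.1]
grip_width: 0.0189
angle 0.26779545878867034 r 0.045681405933703755
[[1.6, -6.2], [0.4, -6.4], [-0.5, -6.4], [-1.4, -6.3], [-2.3, -6.0], [-3.1, -5.6], [-3.9, -5.2], [-4.5, -4.6], [-5.1, -3.9], [-5.6, -3.1], [-6.0, -2.3], [-6.3, -1.5], [-6.4, -0.6], [-6.4, 0.3], [-6.3, 1.2], [-6.1, 2.1], [-5.7, 2.9], [-5.3, 3.7], [-4.7, 4.4], [-4.0, 5.0]]
red x 299 318 y 279 299
```

View pics/w5.png

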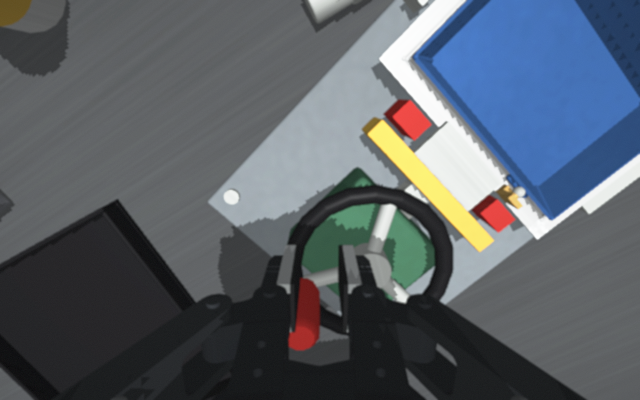

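The grip slid out along the pads: its red top is at about (302,338), behind the fingers toward the robot. I'll regrasp with the jaws tangential and turn the tool along with the wheel, after locating the crank.

Run:
```python
from h import *
m=load('w5.png'); c=np.array([.4882,-.0887])
for uv,z in (((303,336),.12),((307,284),.078)):
    b=back(m,*uv,z); print(b,np.hypot(*(b[:2]-c)),np.arctan2(*(b[:2]-c)[::-1]))
for a in np.arange(.6,2.2,.2):
    q=c+.046*np.array([np.cos(a),np.sin(a)]); print(round(a,2),q.round(4),np.round(proj(m,(*q,.12)),0),np.round(proj(m,(*q,.076)),0))
print(env.observe()['q'].round(1))
```

```text
[ 0.50100581 -0.04665536  0.12      ] 0.04395156534360345 1.2751462290404403
[ 0.5046039  -0.04967572  0.078     ] 0.042331808509008854 1.1728699538151526
0.6 [ 0.5262 -0.0627] [303. 287.] [307. 248.]
0.8 [ 0.5202 -0.0557] [298. 302.] [302. 260.]
1.0 [ 0.5131 -0.05  ] [296. 317.] [301. 272.]
1.2 [ 0.5049 -0.0458] [298. 332.] [302. 285.]
1.4 [ 0.496  -0.0434] [303. 345.] [306. 296.]
1.6 [ 0.4869 -0.0427] [311. 357.] [312. 307.]
1.8 [ 0.4777 -0.0439] [321. 368.] [321. 315.]
2.0 [ 0.4691 -0.0469] [334. 376.] [331. 323.]
[-20.9  26.9  86.3  -0.   66.7 100.4]
```

```bash
python3 -m pendant '{"travel":[[0,0,28],[0,0,28],[-1.9,2,0],[-1.9,2,0],[-1.9,2,0],[-1.9,2,0],[-1.9,2,0],[-1.9,2,0],[-1.9,2,0],[-1.9,2,0],[-1.9,2,0],[-1.9,2,0],[-1.9,2,0],[-1.9,2,0],[-1.9,2,0],[-1.9,2,0],[-1.9,2,0],[-1.9,2,0],[0,0,0],[0,0,0]],"delta_rot":[[0,0,0],[0,0,0],[0,0,0.12],[0,0,0.12],[0,0,0.12],[0,0,0.12],[0,0,0.12],[0,0,0.12],[0,0,0.12],[0,0,0.12],[0,0,0.12],[0,0,0.12],[0,0,0.12],[0,0,0.12],[0,0,0.12],[0,0,0.12],[0,0,0.12],[0,0,0.12],[0,0,0.12],[0,0,0.12]]}' 45
python3 - <<'E'
from h import *
m=shot('wrist','w6.png'); im=cv2.imread('pics/w6.png'); print(env.observe()['q'].round(1),env.observe()['position'])
h=cv2.cvtColor(im,cv2.COLOR_BGR2HSV)
mk=(((h[...,0]<6)|(h[...,0]>174))&(h[...,1]>150)&(h[...,2]>60)).astype(np.uint8)
n,l,st,ce=cv2.connectedComponentsWithStats(mk)
for i in range(1,n):
    if st[i,4]>60: print(st[i],ce[i].round(1))
print('pred top',proj(m,(.5018,-.0447,.12)),'base',proj(m,(.5018,-.0447,.076)))
E
```

```text
time_s: 8.4
position: [0.5013, -0.044, 0.1394]
tool_rot: [[-0.0, 0.999, 0.049], [0.0, 0.049, -0.999], [-1.0, -0.0, -0.0]]
ft_force: [0.0, -0.1, 0.2]
grip_width: 0.0451
[-18.5  20.1  87.1   0.   72.7 -21.7] [ 0.50134092 -0.04407998  0.13938249]
[300 188  30  45 865] [314.7 207.4]
[355 294  16  16 194] [362.3 302. ]
[263 308  23  18 306] [275.  316.9]
pred top (np.float64(317.8220494355679), np.float64(223.17784183496687)) base (np.float64(317.9649873310391), np.float64(201.9322944518016))
```

View pics/w6.png

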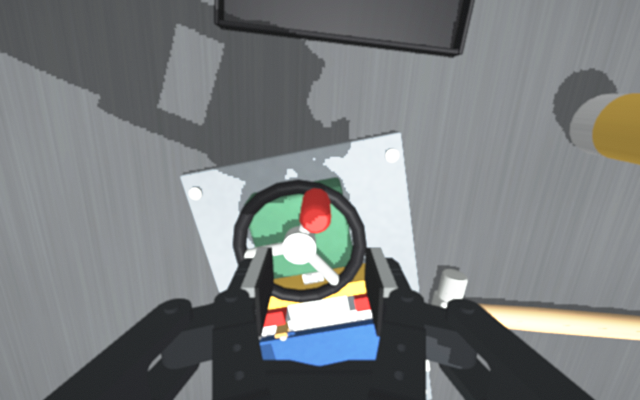

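The crank's top is at about (315,219), with the wheel below it. I'll descend, centre on it and close gently, with the jaws roughly tangential.

```bash
python3 -m pendant '{"travel":[[-1.3,1.3,0],[0,0,-28],[0,0,-28],[0,0,0]],"delta_rot":[[0,0,0],[0,0,0],[0,0,0],[0,0,0]]}' 45
python3 -m pendant '{"travel":[[0,0,0],[0,0,0],[0,0,0],[0,0,0],[0,0,0]],"delta_rot":[[0,0,0],[0,0,0],[0,0,0],[0,0,0],[0,0,0]]}' 18 20; python3 red.py w7.png; python3 arc.py .1 20
```

```text
time_s: 8.78
position: [0.4976, -0.042, 0.0795]
tool_rot: [[-0.008, 0.999, 0.039], [0.003, 0.039, -0.999], [-1.0, -0.008, -0.003]]
ft_force: [-0.4, 0.2, -0.7]
grip_width: 0.0455
time_s: 9.2
position: [0.5007, -0.0429, 0.0843]
tool_rot: [[0.002, 0.999, 0.043], [-0.001, 0.043, -0.999], [-1.0, 0.002, 0.001]]
ft_force: [0.8, 0.1, 1.4]
grip_width: 0.0179
red x 300 337 y 216 278
angle 1.3067237907007518 r 0.04751013280813126
[[4.0, -2.9], [4.2, -1.8], [4.0, -2.3], [3.8, -2.6], [3.5, -3.0], [3.2, -3.3], [2.8, -3.6], [2.4, -3.9], [2.0, -4.1], [1.6, -4.3], [1.2, -4.4], [0.7, -4.5], [0.3, -4.6], [-0.2, -4.6], [-0.7, -4.6], [-1.1, -4.5], [-1.5, -4.3], [-2.0, -4.2], [-2.4, -3.9], [-2.8, -3.7]]
```

```bash
sed -i 's/c=np.array.*; p=/c=np.array([.4885,-.088]); p=/' arc.py; python3 -m pendant '{"travel":[[4,-2.5,0],[4.2,-1.8,0],[4,-2.3,0],[3.8,-2.6,0],[3.5,-3,0],[3.2,-3.3,0],[2.8,-3.6,0],[2.4,-3.9,0],[2,-4.1,0],[1.6,-4.3,0],[1.2,-4.4,0],[0.7,-4.5,0]],"delta_rot":[[0,0,-0.1],[0,0,-0.1],[0,0,-0.1],[0,0,-0.1],[0,0,-0.1],[0,0,-0.1],[0,0,-0.1],[0,0,-0.1],[0,0,-0.1],[0,0,-0.1],[0,0,-0.1],[0,0,-0.1]]}';  python3 red.py w8.png; python3 arc.py .1 14
```

```text
time_s: 10.25
position: [0.5339, -0.083, 0.084]
tool_rot: [[0.001, 0.397, -0.918], [0.0, -0.918, -0.397], [-1.0, 0.0, -0.001]]
ft_force: [0.7, 0.5, 1.9]
grip_width: 0.0178
red x 300 336 y 216 278
angle 0.09150576545584607 r 0.045780112809234164
[[0.4, -4.6], [-0.3, -4.6], [-0.7, -4.5], [-1.2, -4.4], [-1.6, -4.3], [-2.0, -4.1], [-2.4, -3.9], [-2.8, -3.6], [-3.2, -3.3], [-3.5, -3.0], [-3.8, -2.6], [-4.0, -2.3], [-4.2, -1.8], [-4.4, -1.4]]
```

```bash
python3 -m pendant '{"travel":[[0.4,-4.6,0],[-0.3,-4.6,0],[-0.7,-4.5,0],[-1.2,-4.4,0],[-1.6,-4.3,0],[-2,-4.1,0],[-2.4,-3.9,0],[-2.8,-3.6,0]],"delta_rot":[[0,0,-0.1],[0,0,-0.1],[0,0,-0.1],[0,0,-0.1],[0,0,-0.1],[0,0,-0.1],[0,0,-0.1],[0,0,-0.1]]}';  python3 red.py w9.png; python3 arc.py .1 10
```

```text
time_s: 10.97
position: [0.5233, -0.117, 0.0838]
tool_rot: [[0.001, -0.379, -0.925], [0.0, -0.925, 0.379], [-1.0, -0.001, -0.001]]
ft_force: [0.7, 1.0, 1.8]
grip_width: 0.0178
red x 299 336 y 214 276
angle -0.7098031567638035 r 0.04528579443992553
[[-2.6, -3.8], [-3.5, -3.0], [-3.8, -2.6], [-4.0, -2.2], [-4.2, -1.8], [-4.4, -1.4], [-4.5, -1.0], [-4.6, -0.5], [-4.6, -0.1], [-4.6, 0.4]]
```

```bash
python3 -m pendant '{"travel":[[-2.6,-3.8,0],[-3.5,-3,0],[-3.8,-2.6,0],[-4,-2.2,0],[-4.2,-1.8,0],[-4.4,-1.4,0]],"delta_rot":[[0,0,-0.1],[0,0,-0.1],[0,0,-0.1],[0,0,-0.1],[0,0,-0.1],[0,0,-0.1]]}';  python3 red.py w10.png; python3 arc.py .1 10; python3 -c "
from h import *
print(env.observe()['q'].round(1),env.observe()['ft_force'])"
```

```text
time_s: 11.52
position: [0.5026, -0.1318, 0.0851]
tool_rot: [[0.006, -0.834, -0.551], [-0.001, -0.551, 0.834], [-1.0, -0.005, -0.004]]
ft_force: [5.5, 4.0, 7.8]
grip_width: 0.018
red x 290 312 y 212 269
angle -1.2717124200722654 r 0.045998330568638675
[[-4.5, -1.1], [-4.5, -0.7], [-4.6, -0.2], [-4.6, 0.2], [-4.5, 0.7], [-4.5, 1.1], [-4.3, 1.6], [-4.1, 2.0], [-3.9, 2.4], [-3.7, 2.8]]
[-2.79e+01  2.50e+01  8.95e+01  1.00e-01  6.52e+01  1.19e+02] [5.0175243  2.48223461 7.93565641]
```

The force now opposes the motion and the grip has lagged in the jaws, so the stop has probably been reached. I'll check from outside.

Run:
```python
from h import *
shot('side','s2.png'); shot('scene','sc2.png')
b=cv2.imread('pics/side0.png')[135:215,315:415]; b2=cv2.imread('pics/s2.png')[135:215,315:415]; a=cv2.imread('pics/sc2.png')[160:240,200:300]; w=cv2.resize(cv2.imread('pics/w10.png')[0:400,150:550],(400,320)) if 0 else cv2.imread('pics/w10.png')[60:300,300:600]
r=lambda x:cv2.resize(x,(390,292),interpolation=cv2.INTER_CUBIC)
cv2.imwrite('pics/c5.png',np.vstack([np.hstack([r(b),r(b2)]),np.hstack([r(a),r(w)])]))
```

```text
(no output)
```

View pics/c5.png

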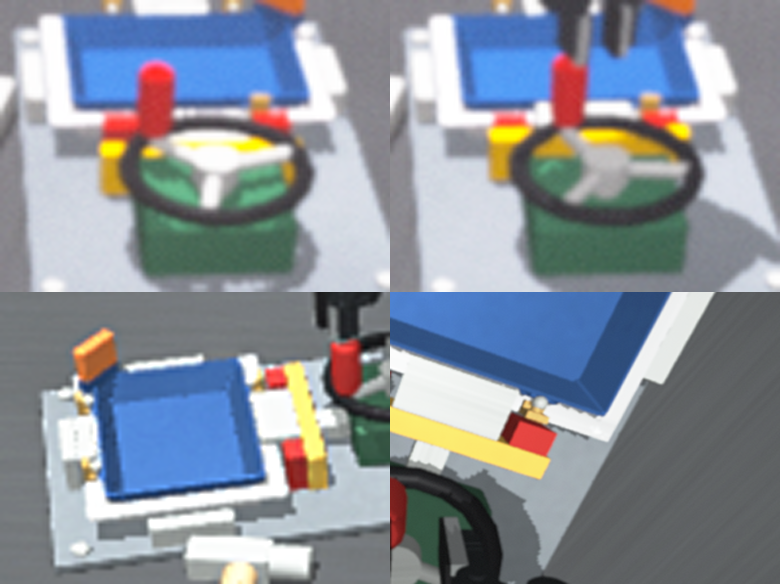

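```bash
python3 - <<'E'
from h import *
from scipy.optimize import least_squares
m=load('w10.png'); im=cv2.imread('pics/w10.png'); h=cv2.cvtColor(im,cv2.COLOR_BGR2HSV)
mk=(((h[...,0]<6)|(h[...,0]>174))&(h[...,1]>130)&(h[...,2]>60)).astype(np.uint8)
n,l,st,ce=cv2.connectedComponentsWithStats(mk)
for i in range(1,n):
    if st[i,4]>60: print(st[i],ce[i].round(1))
c=np.array([.4885,-.088])
for a in (-.7,-.8,-.9,-1,-1.1,-1.2,-1.3):
    q=c+.046*np.array([np.cos(a),np.sin(a)]); print(a,q.round(4),np.round(proj(m,(*q,.12)),0),np.round(proj(m,(*q,.076)),0))
E
python3 -m pendant '{"travel":[[0,0,0]],"delta_rot":[[0,0,0]]}'
```

```text
[262 117  38  33 835] [280.9 132.6]
[386 160  42  35 851] [406.  177.3]
[ 270  211   43   60 1506] [294.  236.4]
-0.7 [ 0.5237 -0.1176] [269. 263.] [280. 228.]
-0.8 [ 0.5205 -0.121 ] [278. 261.] [287. 226.]
-0.9 [ 0.5171 -0.124 ] [288. 260.] [294. 225.]
-1 [ 0.5134 -0.1267] [297. 259.] [302. 225.]
-1.1 [ 0.5094 -0.129 ] [306. 260.] [309. 226.]
-1.2 [ 0.5052 -0.1309] [315. 261.] [316. 227.]
-1.3 [ 0.5008 -0.1323] [324. 263.] [323. 229.]
time_s: 11.75
position: [0.5023, -0.132, 0.0851]
tool_rot: [[0.005, -0.832, -0.555], [-0.002, -0.555, 0.832], [-1.0, -0.003, -0.004]]
ft_force: [2.1, 2.0, 9.6]
grip_width: 0.0181
```

The wheel stopped at world angle -0.92 after 6.70 rad of winding. The tool carried on past it, and the yellow slide lies against the red stops. I'll lift straight off, go over the tab and line the jaws up with the cover's diagonal.

```bash
python3 -m pendant '{"travel":[[0,0,10],[0,0,25],[0,0,35],[0,0,0]],"delta_rot":[[0,0,0],[0,0,0],[0,0,0],[0,0,0]]}'
python3 red.py w11.png
python3 -m pendant '{"travel":[[-4.2,-23.5,2],[-4.2,-23.5,2],[-4.2,-23.5,2],[-4.2,-23.5,2],[-4.2,-23.5,2],[-4.2,-23.5,2],[-4.2,-23.5,2],[-4.2,-23.5,2],[0,0,0],[0,0,0]],"delta_rot":[[0,0,0.0545],[0,0,0.0545],[0,0,0.0545],[0,0,0.0545],[0,0,0.0545],[0,0,0.0545],[0,0,0.0545],[0,0,0.0545],[0,0,0],[0,0,0]]}' 50
python3 - <<'E'
from h import *
def red(f):
    m=load(f); im=cv2.imread('pics/'+f); h=cv2.cvtColor(im,cv2.COLOR_BGR2HSV)
    for nm,mk in (('red',((h[...,0]<5)|(h[...,0]>174))&(h[...,1]>130)&(h[...,2]>60)),('or',(h[...,0]>5)&(h[...,0]<16)&(h[...,1]>160)&(h[...,2]>100)),('yel',(h[...,0]>19)&(h[...,0]<30)&(h[...,1]>140)&(h[...,2]>100))):
        n,l,st,ce=cv2.connectedComponentsWithStats(mk.astype(np.uint8))
        for i in range(1,n):
            if st[i,4]>80: print(f,nm,st[i],ce[i].round(1))
    return m
m=red('w11.png'); c=np.array([.4885,-.088])
for a in (-.7,-.9,-1.1): print(a,np.round(proj(m,(*(c+.046*np.array([np.cos(a),np.sin(a)])),.098)),0))
shot('wrist','w12.png'); m=red('w12.png')
p=(.4686,-.3199); print('tab mid/top',proj(m,(*p,.065)),proj(m,(*p,.082)), env.observe()['position'],env.observe()['q'].round(1))
b=(.5098,-.1843,.2384)
R=np.array([[np.cos(.2384),-np.sin(.2384)],[np.sin(.2384),np.cos(.2384)]]);p0=np.array(b[:2])
for s in (-1,1):
  for t in (-1,1):
    q=p0+R@(np.array([-72,-122])/1e3+18e-3*s*np.array([1,-1])/2**.5+5e-3*t*np.array([1,1])/2**.5); print('top corner',np.round(proj(m,(*q,.082)),0))
im=cv2.imread('pics/w12.png'); 
cv2.imwrite('pics/c6.png',cv2.resize(im[100:350,195:445],(600,600),interpolation=cv2.INTER_CUBIC))
E
```

```text
time_s: 12.08
position: [0.5029, -0.1328, 0.1591]
tool_rot: [[0.009, -0.832, -0.555], [-0.005, -0.555, 0.832], [-1.0, -0.005, -0.009]]
ft_force: [0.0, -0.8, 0.7]
grip_width: 0.0177
red x 290 313 y 200 222
time_s: 12.97
position: [0.4664, -0.3202, 0.1683]
tool_rot: [[-0.001, -0.523, -0.852], [0.001, -0.852, 0.523], [-1.0, -0.001, 0.001]]
ft_force: [-0.2, 0.1, -0.1]
grip_width: 0.0504
w11.png red [277 114  28  24 439] [290.5 125.6]
w11.png red [371 148  31  25 469] [385.6 160.2]
w11.png red [285 182  30  41 928] [300.  202.5]
w11.png or [478   0  41  39 961] [495.8  17.9]
w11.png yel [   0  134   35   61 1604] [ 14.4 164.5]
w11.png yel [348 163  50  24 262] [377.6 176.1]
-0.7 [288. 203.]
-0.9 [299. 201.]
-1.1 [311. 202.]
w12.png red [122 174  34  26 477] [138.  186.1]
w12.png red [200 241  26  19 256] [212.9 249.3]
w12.png red [  70  242   55   44 1319] [ 96.6 264. ]
w12.png or [312 162  10  36 103] [314.9 172.4]
w12.png yel [ 112  184  105   86 1143] [164.8 227.1]
tab mid/top (np.float64(318.36459415660863), np.float64(185.27227549710858)) (np.float64(318.33558850758203), np.float64(190.63490837199458)) [ 0.46668009 -0.31932537  0.16846532] [-46.4  24.6  74.5   0.   80.9  75.1]
top corner [324. 210.]
top corner [313. 210.]
top corner [324. 170.]
top corner [312. 170.]
```

View pics/c6.png

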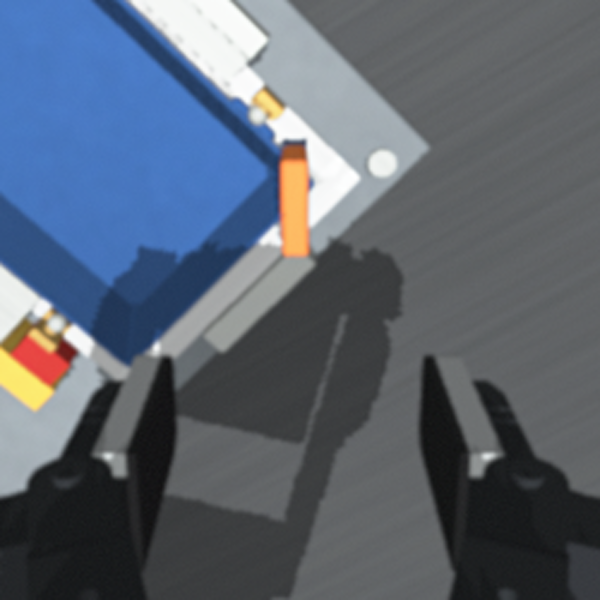

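The tab's top face is centred at about px (318,186) and lines up with the jaws. The crank is still at -0.9, so the wheel has stayed home. I'll descend onto the tab and grip it.

```bash
python3 -m pendant '{"travel":[[3.9,-1.8,0],[0,0,-30],[0,0,-30],[0,0,-30],[0,0,-18],[0,0,-8],[0,0,0],[0,0,0]],"delta_rot":[[0,0,0],[0,0,0],[0,0,0],[0,0,0],[0,0,0],[0,0,0],[0,0,0],[0,0,0]]}' 50
python3 -m pendant '{"travel":[[0,0,0],[0,0,0],[0,0,0],[0,0,0],[0,0,0],[0,0,0],[0,0,0],[0,0,0]],"delta_rot":[[0,0,0],[0,0,0],[0,0,0],[0,0,0],[0,0,0],[0,0,0],[0,0,0],[0,0,0]]}' 4 60
python3 - <<'E'
from h import *
s=env.observe(); T=s['position']; R=s['tool_rot']
y=.2384; F=np.array([[np.cos(y),-np.sin(y),0],[np.sin(y),np.cos(y),0],[0,0,1]])
w=F@np.array([-85,122,0])/148.7; print('axis',w.round(3),s['wrist_torque'])
tab=np.array([.4706,-.3211,.065]); foot=tab+F@np.array([122,85,-52])*1e-3; print('foot',foot)
from scipy.spatial.transform import Rotation as Q
prev=T
for k in range(1,9):
    th=.03*k; p=foot+Q.from_rotvec(w*th).apply(T-foot); print(((p-prev)*1e3).round(2)); prev=p
E
```

```text
time_s: 13.68
position: [0.4715, -0.3215, 0.054]
tool_rot: [[0.001, -0.522, -0.853], [-0.001, -0.853, 0.522], [-1.0, 0.0, -0.001]]
ft_force: [0.4, 0.1, 0.3]
grip_width: 0.0502
time_s: 14.35
position: [0.4708, -0.3216, 0.0533]
tool_rot: [[-0.0, -0.523, -0.852], [0.0, -0.852, 0.523], [-1.0, -0.0, 0.0]]
ft_force: [-0.2, -0.0, 0.6]
grip_width: 0.0042
axis [-0.749  0.662  0.   ] [-0.0314929  -0.00730475 -0.01617225]
foot [ 0.56907689 -0.20969397  0.013     ]
[0.85 0.96 4.45]
[0.93 1.06 4.41]
[1.02 1.15 4.37]
[1.11 1.25 4.32]
[1.19 1.35 4.27]
[1.28 1.44 4.21]
[1.36 1.54 4.15]
[1.44 1.63 4.09]
```

```bash
python3 -m pendant '{"travel":[[0,0,0],[0,0,0],[0,0,0]],"delta_rot":[[0,0,0],[0,0,0],[0,0,0]]}' 0 80
python3 - <<'E'
from h import *
m=shot('wrist','w13.png'); im=cv2.imread('pics/w13.png'); h=cv2.cvtColor(im,cv2.COLOR_BGR2HSV)
mk=(h[...,0]>3)&(h[...,0]<18)&(h[...,1]>150)&(h[...,2]>60); mk[:, :250]=0
n,l,st,ce=cv2.connectedComponentsWithStats(mk.astype(np.uint8))
for i in range(1,n):
    if st[i,4]>20: print(st[i],ce[i].round(1))
p=np.array([.4706,-.3211]); 
for s in (-18,18): print(np.round(proj(m,(*(p+s*1e-3*np.array([.853,-.522])),.082)),0))
print('tcp',proj(m,env.observe()['position']),env.observe()['position'])
# dark pixel width along row through the tab
print(im[225:285:6,300:340:3].astype(int).tolist()[3:7])
E
```

```text
time_s: 14.6
position: [0.4708, -0.3216, 0.0533]
tool_rot: [[0.0, -0.523, -0.852], [0.0, -0.852, 0.523], [-1.0, -0.0, -0.0]]
ft_force: [-0.4, -0.8, -0.3]
grip_width: -0.0002
[309 207  19  39 638] [318.1 226.8]
[320. 289.]
[320. 226.]
tcp (np.float64(320.45232508799523), np.float64(234.3871168787835)) [ 0.47078632 -0.32162236  0.05329549]
[[[90, 57, 35], [89, 56, 32], [88, 57, 34], [64, 76, 125], [58, 107, 190], [59, 110, 194], [58, 109, 194], [61, 115, 203], [62, 115, 203], [65, 99, 161], [161, 161, 159], [165, 166, 164], [144, 143, 140], [102, 98, 93]], [[88, 56, 34], [87, 56, 35], [94, 93, 91], [93, 92, 90], [95, 94, 91], [72, 72, 70], [23, 22, 21], [34, 34, 32], [109, 107, 105], [105, 104, 101], [112, 111, 108], [108, 106, 102], [104, 100, 95], [103, 99, 93]], [[63, 42, 29], [71, 54, 46], [93, 93, 91], [93, 93, 90], [93, 93, 90], [70, 69, 68], [22, 22, 22], [33, 33, 34], [92, 92, 89], [94, 93, 91], [95, 94, 92], [101, 99, 96], [67, 65, 61], [56, 54, 51]], [[27, 26, 23], [58, 58, 55], [95, 94, 91], [94, 94, 91], [93, 93, 90], [65, 64, 62], [22, 21, 21], [30, 29, 29], [93, 92, 90], [93, 93, 91], [93, 92, 90], [90, 89, 87], [31, 28, 27], [27, 27, 24]]]
```

The fingers closed on nothing, with the tab visible just in front of them where predicted. The pads may sit higher than the stated TCP, so I'll measure the real fingertip height.

Run:
```python
from h import *
m=load('w13.png'); p=np.array([.4708,-.3216,.0533]); u=np.array([.852,-.523,0])
for dz in (0,10,20,30,40): print(dz,[np.round(proj(m,p+[0,0,dz*1e-3]+u*d),0).tolist() for d in (-.011,0,.011)])
im=cv2.imread('pics/w13.png'); print(im[200:330:5,321].tolist()); print(im[200:330:5,312].tolist())
shot('side','s3.png'); shot('scene','sc3.png')
S=load('sc3.png');D=load('s3.png')
for dz in (0,30,80): print('scene',proj(S,p+[0,0,dz/1e3]),'side',proj(D,p+[0,0,dz/1e3]))
print('tabtop',proj(S,(.4706,-.3211,.082)),proj(D,(.4706,-.3211,.082)))
for f,mm in (('sc3.png',S),('s3.png',D)):
    im=cv2.imread('pics/'+f); h=cv2.cvtColor(im,cv2.COLOR_BGR2HSV); mk=(h[...,0]>3)&(h[...,0]<16)&(h[...,1]>170)&(h[...,2]>120); mk[:160 if f[1]=='c' else 110]=0; mk[230:]=0
    n,l,st,ce=cv2.connectedComponentsWithStats(mk.astype(np.uint8))
    for i in range(1,n):
        if st[i,4]>20: print(f,st[i],ce[i].round(1))
```

```text
0 [[320.0, 251.0], [320.0, 234.0], [320.0, 217.0]]
10 [[320.0, 259.0], [320.0, 242.0], [321.0, 224.0]]
20 [[321.0, 268.0], [321.0, 250.0], [321.0, 231.0]]
30 [[321.0, 278.0], [321.0, 259.0], [321.0, 239.0]]
40 [[321.0, 289.0], [321.0, 269.0], [321.0, 248.0]]
[[115, 97, 88], [109, 76, 73], [42, 82, 149], [45, 85, 152], [44, 84, 149], [83, 154, 250], [95, 181, 252], [95, 180, 252], [88, 166, 249], [45, 66, 108], [33, 33, 32], [33, 33, 34], [26, 28, 27], [29, 29, 28], [26, 25, 25], [23, 24, 22], [21, 21, 20], [37, 36, 36], [39, 38, 37], [39, 38, 38], [39, 37, 37], [41, 40, 40], [40, 38, 39], [40, 39, 39], [40, 39, 39], [40, 39, 39]]
[[100, 79, 68], [110, 75, 61], [40, 80, 145], [42, 82, 149], [44, 84, 151], [80, 149, 249], [94, 176, 253], [94, 175, 253], [78, 146, 240], [87, 98, 127], [94, 94, 92], [93, 93, 90], [93, 92, 90], [94, 94, 91], [94, 94, 91], [93, 93, 90], [94, 94, 91], [139, 140, 136], [104, 104, 102], [27, 25, 23], [25, 23, 21], [26, 24, 22], [29, 27, 26], [30, 29, 26], [32, 32, 29], [30, 29, 27]]
scene (np.float64(224.93913007960862), np.float64(181.30690268746713)) side (np.float64(385.9190776704554), np.float64(135.5086541001167))
scene (np.float64(223.72477627493424), np.float64(173.24848259983662)) side (np.float64(386.8494533379212), np.float64(125.63482080666998))
scene (np.float64(221.6272882462313), np.float64(159.32960689902956)) side (np.float64(388.45987774899027), np.float64(108.54380830211366))
tabtop (np.float64(223.95832203969425), np.float64(173.56590155243276)) (np.float64(386.8668230806307), np.float64(126.1660138035626))
sc3.png [219 171  11  13  76] [224.1 177.6]
s3.png [381 126  12  12 103] [386.9 131.5]
```

The tab is exactly where predicted: its top edge is at row 225 and fully visible from the side. The real fingertips sit about 35 mm above the stated TCP, so the jaws closed above the tab, and the crank was held only by its top. I'll open, go down another 28 mm and close again.

```bash
python3 -m pendant '{"travel":[[0,0,0],[0,0,0],[0,0,0],[0,0,0],[0,0,-7],[0,0,-7],[0,0,-7],[0,0,-7],[0,0,0],[0,0,0]],"delta_rot":[[0,0,0],[0,0,0],[0,0,0],[0,0,0],[0,0,0],[0,0,0],[0,0,0],[0,0,0],[0,0,0],[0,0,0]]}' 40
python3 -m pendant '{"travel":[[0,0,0],[0,0,0],[0,0,0],[0,0,0],[0,0,0],[0,0,0]],"delta_rot":[[0,0,0],[0,0,0],[0,0,0],[0,0,0],[0,0,0],[0,0,0]]}' 0 60
python3 - <<'E'
from h import *
m=shot('wrist','w14.png'); im=cv2.imread('pics/w14.png')
for c in (310,313,321,328): print(c,im[150:320:6,c].tolist())
p=env.observe()['position']
for z in (.082,.065,.05): print(z,[np.round(proj(m,(*(p[:2]+d*np.array([.852,-.523])),z)),0).tolist() for d in (-.018,0,.018)])
E
```

```text
time_s: 15.58
position: [0.4706, -0.3214, 0.0247]
tool_rot: [[-0.001, -0.523, -0.852], [0.001, -0.852, 0.523], [-1.0, -0.0, 0.001]]
ft_force: [0.1, -0.9, -0.1]
grip_width: 0.0401
time_s: 16.08
position: [0.4709, -0.3217, 0.0257]
tool_rot: [[0.0, -0.523, -0.852], [-0.0, -0.852, 0.523], [-1.0, 0.0, -0.001]]
ft_force: [-0.6, 0.6, 4.4]
grip_width: 0.0087
310 [[175, 167, 159], [176, 170, 160], [177, 171, 161], [176, 170, 161], [176, 170, 160], [175, 169, 159], [161, 156, 148], [74, 104, 121], [116, 162, 192], [245, 244, 243], [247, 247, 246], [111, 95, 86], [93, 63, 44], [50, 76, 133], [39, 77, 139], [40, 79, 142], [41, 80, 145], [85, 157, 251], [55, 103, 185], [55, 103, 183], [54, 102, 183], [55, 102, 182], [54, 100, 181], [54, 101, 181], [53, 100, 178], [50, 94, 169], [50, 94, 168], [51, 98, 177], [52, 91, 157]]
313 [[176, 168, 160], [175, 170, 159], [176, 170, 160], [176, 169, 160], [176, 170, 160], [175, 169, 160], [167, 160, 152], [240, 240, 238], [245, 244, 243], [243, 244, 242], [246, 246, 245], [102, 83, 72], [89, 56, 35], [42, 82, 148], [45, 85, 151], [46, 86, 152], [44, 85, 152]
[... 600 characters left out ...]
], [57, 107, 192], [57, 106, 191], [56, 106, 192], [55, 105, 188]]
328 [[174, 167, 158], [175, 168, 160], [176, 170, 161], [174, 168, 159], [172, 166, 156], [172, 167, 158], [172, 167, 157], [173, 167, 158], [172, 166, 157], [172, 170, 166], [245, 245, 244], [226, 224, 219], [185, 174, 166], [158, 164, 181], [80, 98, 141], [50, 82, 140], [41, 79, 144], [79, 148, 248], [71, 132, 235], [49, 92, 164], [48, 91, 164], [49, 91, 163], [48, 91, 163], [47, 90, 162], [46, 88, 159], [43, 81, 144], [44, 80, 144], [47, 89, 160], [47, 81, 142]]
0.082 [[321.0, 323.0], [321.0, 288.0], [321.0, 251.0]]
0.065 [[321.0, 300.0], [321.0, 268.0], [321.0, 234.0]]
0.05 [[321.0, 283.0], [321.0, 253.0], [321.0, 222.0]]
```

```bash
python3 -m pendant '{"travel":[[0,0,0],[0,0,0],[0,0,-4],[0,0,-4],[0,0,0],[0,0,0]],"delta_rot":[[0,0,0],[0,0,0],[0,0,0],[0,0,0],[0,0,0],[0,0,0]]}' 30
python3 -m pendant '{"travel":[[0,0,0],[0,0,0],[0,0,0],[0,0,0],[0,0,0],[0,0,0]],"delta_rot":[[0,0,0],[0,0,0],[0,0,0],[0,0,0],[0,0,0],[0,0,0]]}' 0 80
python3 - <<'E'
from h import *
m=shot('wrist','w15.png'); im=cv2.imread('pics/w15.png')
for c in (295,300,340,345): print(c,[v for v in im[150:330:6,c].tolist()])
E
```

```text
time_s: 16.63
position: [0.4706, -0.3215, 0.0168]
tool_rot: [[-0.001, -0.523, -0.852], [0.001, -0.852, 0.523], [-1.0, -0.0, 0.001]]
ft_force: [0.1, -0.3, 0.2]
grip_width: 0.0301
time_s: 17.13
position: [0.4708, -0.3216, 0.0175]
tool_rot: [[0.0, -0.523, -0.853], [-0.0, -0.853, 0.523], [-1.0, 0.0, -0.0]]
ft_force: [-0.4, 1.3, 1.3]
grip_width: 0.0089
295 [[136, 131, 125], [175, 168, 159], [175, 167, 159], [176, 170, 160], [154, 148, 141], [89, 111, 123], [55, 93, 113], [124, 210, 242], [125, 214, 242], [135, 188, 219], [153, 136, 126], [178, 110, 67], [179, 113, 67], [90, 57, 35], [114, 72, 43], [116, 72, 45], [89, 69, 56], [92, 84, 79], [91, 91, 88], [94, 93, 90], [93, 92, 90], [92, 92, 89], [92, 91, 89], [27, 25, 24], [27, 26, 24], [27, 26, 23], [28, 26, 26], [27, 27, 25], [27, 26, 24], [26, 23, 23]]
300 [[177, 170, 160], [175, 169, 160], [175, 166, 158], [176, 169, 160], [176, 170, 160], [171, 164, 154], [53, 91, 112], [54, 91, 110], [125, 213, 243], [124, 212, 242], [235, 236, 234], [174, 106, 62], [157, 140, 130], [175, 110, 65], [90, 56, 34], [89, 56, 32], [109, 109, 106], [91, 90
[... 438 characters left out ...]
[246, 246, 245], [111, 111, 108], [111, 110, 107], [110, 109, 106], [92, 92, 90], [92, 91, 90], [92, 91, 89], [92, 92, 89], [50, 50, 48], [27, 26, 23], [28, 26, 25], [27, 25, 23], [28, 26, 25], [25, 25, 23], [26, 25, 23]]
345 [[173, 167, 158], [172, 166, 158], [175, 170, 160], [175, 170, 160], [174, 169, 159], [175, 169, 159], [173, 166, 158], [170, 164, 156], [170, 163, 155], [171, 164, 156], [172, 167, 156], [173, 166, 157], [144, 139, 132], [245, 245, 244], [240, 240, 238], [249, 249, 248], [155, 155, 153], [159, 159, 158], [40, 39, 37], [75, 74, 71], [90, 90, 87], [93, 92, 90], [93, 93, 91], [25, 24, 21], [24, 23, 21], [28, 26, 23], [27, 26, 25], [26, 25, 23], [28, 26, 24], [27, 26, 24]]
```

The jaws now close on the tab (8.9 mm with 80 N demanded, low wrist force). I'll peel in an arc about the far foot.

```bash
python3 -m pendant '{"travel":[[0.13,0.15,4.5],[0.22,0.25,4.5],[0.31,0.35,4.4],[0.4,0.45,4.4],[0,0,0]],"delta_rot":[[-0.0225,0.0199,0],[-0.0225,0.0199,0],[-0.0225,0.0199,0],[-0.0225,0.0199,0],[0,0,0]]}'
python3 -m pendant '{"travel":[[0.49,0.55,4.4],[0.57,0.65,4.3],[0.66,0.75,4.25],[0.75,0.85,4.2],[0,0,0],[0,0,0]],"delta_rot":[[-0.0225,0.0199,0],[-0.0225,0.0199,0],[-0.0225,0.0199,0],[-0.0225,0.0199,0],[0,0,0],[0,0,0]]}'
python3 - <<'E'
from h import *
from scipy.spatial.transform import Rotation as Q
shot('side','s4.png');shot('scene','sc4.png')
D=load('s4.png');S=load('sc4.png')
print('pred tab top',proj(D,(.4748,-.3169,.082+.034)),proj(S,(.4748,-.3169,.082+.034)),'orig',proj(D,(.4706,-.3211,.082)))
for f in ('sc4.png','s4.png'):
    im=cv2.imread('pics/'+f); h=cv2.cvtColor(im,cv2.COLOR_BGR2HSV); mk=(h[...,0]>3)&(h[...,0]<16)&(h[...,1]>170)&(h[...,2]>120); mk[:130 if f[1]=='c' else 90]=0; mk[230:]=0
    n,l,st,ce=cv2.connectedComponentsWithStats(mk.astype(np.uint8))
    for i in range(1,n):
        if st[i,4]>20: print(f,st[i],ce[i].round(1))
E
```

```text
time_s: 17.6
position: [0.4716, -0.3208, 0.0354]
tool_rot: [[-0.082, -0.516, -0.853], [-0.093, -0.848, 0.522], [-0.992, 0.122, 0.021]]
ft_force: [-6.6, -4.2, -1.6]
grip_width: 0.0086
time_s: 18.1
position: [0.4741, -0.3188, 0.0534]
tool_rot: [[-0.158, -0.504, -0.849], [-0.181, -0.831, 0.527], [-0.971, 0.237, 0.04]]
ft_force: [-6.5, -4.0, 7.3]
grip_width: 0.0085
pred tab top (np.float64(386.1884620971347), np.float64(115.23242625445079)) (np.float64(223.71861335043232), np.float64(165.04439163286312)) orig (np.float64(386.8668230806307), np.float64(126.1660138035626))
s4.png [385 118   4  10  28] [386.9 122. ]
```

The tab corner is up about 10 px, roughly 30 mm, as predicted. Next I lift free, gently first.

```bash
python3 -m pendant '{"travel":[[-0.7,-0.6,4],[-0.7,-0.6,5],[0,0,8],[0,0,10],[0,0,10]],"delta_rot":[[0,0,0],[0,0,0],[0,0,0],[0,0,0],[0,0,0]]}' - 100
python3 - <<'E'
from h import *
s=env.observe();print(s['wrist_torque'],s['grip_width'])
for f in ('side','scene'):
    m=shot(f,f+'5.png'); im=cv2.imread('pics/'+f+'5.png'); h=cv2.cvtColor(im,cv2.COLOR_BGR2HSV); mk=(h[...,0]>3)&(h[...,0]<16)&(h[...,1]>170)&(h[...,2]>120)
    bl=(h[...,0]>100)&(h[...,0]<120)&(h[...,1]>130)&(h[...,2]>60); 
    R=(slice(60,240),slice(310,420)) if f=='side' else (slice(110,240),slice(200,300))
    for nm,k in (('or',mk),('bl',bl)):
        ys,xs=np.nonzero(k[R]); ys=ys+R[0].start; xs=xs+R[1].start
        if len(ys): print(f,nm,len(ys),xs.min(),xs.max(),ys.min(),ys.max(),xs.mean().round(1),ys.mean().round(1))
E
```

```text
time_s: 18.62
position: [0.4731, -0.3187, 0.0902]
tool_rot: [[-0.158, -0.504, -0.849], [-0.178, -0.831, 0.526], [-0.971, 0.234, 0.041]]
ft_force: [0.7, -0.5, -1.7]
grip_width: 0.0083
[-0.00857579 -0.0104001  -0.01406164] 0.008298491962384764
side or 40 342 390 105 169 382.0 122.8
side bl 2828 310 419 60 153 357.1 111.3
scene or 41 220 278 156 212 242.5 176.0
scene bl 1691 219 267 164 205 244.0 184.6
```

```bash
python3 -m pendant '{"travel":[[0,0,15],[0,0,20],[0,0,20],[0,0,20],[0,0,20],[0,0,20],[0,0,15],[0,0,0]],"delta_rot":[[0,0,0],[0,0,0],[0,0,0],[0,0,0],[0,0,0],[0,0,0],[0,0,0],[0,0,0]]}'
python3 - <<'E'
from h import *
s=env.observe();print(s['wrist_torque'],s['grip_width'])
for f in ('side','scene'):
    m=shot(f,f+'6.png'); im=cv2.imread('pics/'+f+'6.png'); h=cv2.cvtColor(im,cv2.COLOR_BGR2HSV)
    bl=((h[...,0]>100)&(h[...,0]<120)&(h[...,1]>130)&(h[...,2]>60)).astype(np.uint8)
    n,l,st,ce=cv2.connectedComponentsWithStats(bl)
    for i in range(1,n):
        if st[i,4]>300: print(f,st[i],ce[i].round(1))
    # predicted cover rim corners with current tool pose: cover rigid to tool
    y=.2384; F=np.array([[np.cos(y),-np.sin(y),0],[np.sin(y),np.cos(y),0],[0,0,1]])
    T0=np.array([.4708,-.3216,.0175]); R0=np.array([[0,-.523,-.853],[0,-.853,.523],[-1,0,0]]); o0=np.array([.4706,-.3211,.013])+F@np.array([72,52,0])*1e-3
    M=s['tool_rot']@R0.T
    for c in ((-77,-57,32),(77,-57,32),(77,57,32),(-77,57,32),(50,33,0)):
        q=s['position']+M@(o0+F@np.array(c)*1e-3-T0); print(f,c,q.round(3),np.round(proj(m,q),0))
    q=s['position']+M@(o0-T0); print('origin',q)
E
```

```text
time_s: 19.38
position: [0.4738, -0.3194, 0.2223]
tool_rot: [[-0.153, -0.505, -0.849], [-0.182, -0.83, 0.527], [-0.971, 0.235, 0.036]]
ft_force: [0.1, -0.4, -1.9]
grip_width: 0.0086
[ 0.0169079  -0.02562294  0.02023642] 0.008620195004617722
side [  157     0   342   108 23764] [324.5  44.2]
side [556   0  84  17 740] [597.1   4.7]
side (-77, -57, 32) [ 0.474 -0.32   0.251] [391.  65.]
side (77, -57, 32) [ 0.622 -0.286  0.221] [329.  77.]
side (77, 57, 32) [ 0.594 -0.177  0.205] [332. 104.]
side (-77, 57, 32) [ 0.446 -0.21   0.235] [399.  91.]
side (50, 33, 0) [ 0.569 -0.212  0.183] [345. 107.]
origin [ 0.52904059 -0.25414128  0.19674948]
scene [    0     0    82   269 13479] [ 28.6 124.8]
scene [ 38   0  54 144 695] [63.6 65.4]
scene [ 389    0   67   19 1161] [422.5   8.6]
scene [287  12  14  72 689] [293.5  47.7]
scene [  59   23   69   66 2011] [90.5 48.7]
scene [ 489   83   58   48 2021] [517.4 106.4]
scene [ 213  126   52   43 1848] [239.4 147.3]
scene [  13  214   84   76 4260] [ 58.2 249.4]
scene [   0  348   66   52 1890] [ 30.4 373.3]
scene [601 363  39  37 931] [625.5 384.5]
scene (-77, -57, 32) [ 0.474 -0.32   0.251] [217. 125.]
scene (77, -57, 32) [ 0.622 -0.286  0.221] [220. 165.]
scene (77, 57, 32) [ 0.594 -0.177  0.205] [265. 165.]
scene (-77, 57, 32) [ 0.446 -0.21   0.235] [258. 125.]
scene (50, 33, 0) [ 0.569 -0.212  0.183] [254. 166.]
origin [ 0.52904059 -0.25414128  0.19674948]
```

The scene camera sees the cover at (213-265, 126-169), matching the rigidly held prediction. I'll carry it over to the pan, levelling on the way.

```bash
python3 -m pendant '{"travel":[[-1,8,0],[-1,16,0],[-1,24,0],[-1,24,0],[-1,24,0],[-1,24,0],[-1,24,0],[-1,24,0],[-1,24,0],[-1,24,0],[-1,24,0],[-1,24,0],[-1,24,0],[-1,24,0],[-1,24,0],[-1,24,0],[-1,24,0],[-1,24,0],[-1,16,0],[-1,8,0]],"delta_rot":[[0.0113,-0.01,0],[0.0113,-0.01,0],[0.0113,-0.01,0],[0.0113,-0.01,0],[0.0113,-0.01,0],[0.0113,-0.01,0],[0.0113,-0.01,0],[0.0113,-0.01,0],[0.0113,-0.01,0],[0.0113,-0.01,0],[0.0113,-0.01,0],[0.0113,-0.01,0],[0.0113,-0.01,0],[0.0113,-0.01,0],[0.0113,-0.01,0],[0.0113,-0.01,0],[0,0,0],[0,0,0],[0,0,0],[0,0,0]]}'
python3 -m pendant '{"travel":[[0,0,-8],[0,0,-12],[0,0,-12],[0,0,-8],[0,0,0],[0,0,0],[0,0,0],[0,0,0],[0,0,0],[0,0,0]],"delta_rot":[[0,0,0],[0,0,0],[0,0,0],[0,0,0],[0,0,0],[0,0,0],[0,0,0],[0,0,0],[0,0,0],[0,0,0]]}'
cat > chk.py <<'E'
from h import *
s=env.observe();print(s['wrist_torque'],s['grip_width'],s['qvel'].round(2),s['q'].round(0))
y=.2384; F=np.array([[np.cos(y),-np.sin(y),0],[np.sin(y),np.cos(y),0],[0,0,1]])
T0=np.array([.4708,-.3216,.0175]); R0=np.array([[0,-.523,-.853],[0,-.853,.523],[-1,0,0]]); o0=np.array([.4706,-.3211,.013])+F@np.array([72,52,0])*1e-3
M=s['tool_rot']@R0.T; print('tilt',np.arccos(min(1,M[2,2])),'origin',s['position']+M@(o0-T0))
for f in ('side','scene'):
    m=shot(f,f+'7.png'); im=cv2.imread('pics/'+f+'7.png'); h=cv2.cvtColor(im,cv2.COLOR_BGR2HSV)
    bl=((h[...,0]>100)&(h[...,0]<120)&(h[...,1]>130)&(h[...,2]>60)).astype(np.uint8)
    n,l,st,ce=cv2.connectedComponentsWithStats(bl)
    for i in range(1,n):
        if st[i,4]>300 and st[i,1]>100: print(f,st[i],ce[i].round(1))
    P=np.array([proj(m,s['position']+M@(o0+F@np.array(c)*1e-3-T0)) for c in ((-77,-57,32),(77,-57,32),(77,57,32),(-77,57,32),(-50,-33,0),(50,-33,0),(50,33,0),(-50,33,0))]); print('pred box',P.min(0).round(0),P.max(0).round(0))
    print('pan pred',[np.round(proj(m,(.512,.18,.022)),0)])
    wh=(h[...,1]<40)&(h[...,2]>190); yl=(h[...,0]>19)&(h[...,0]<30)&(h[...,1]>140)&(h[...,2]>100)
E
python3 chk.py
```

```text
time_s: 21.15
position: [0.4513, 0.1156, 0.2187]
tool_rot: [[-0.001, -0.521, -0.853], [0.002, -0.853, 0.521], [-1.0, -0.001, 0.002]]
ft_force: [0.2, 0.2, -2.7]
grip_width: 0.0086
time_s: 21.98
position: [0.4531, 0.1131, 0.1796]
tool_rot: [[0.002, -0.523, -0.852], [0.001, -0.852, 0.523], [-1.0, -0.002, -0.001]]
ft_force: [-0.3, 0.3, -2.1]
grip_width: 0.0086
[-0.12852766  0.12399725 -0.01110875] 0.008626603476546134 [ 0.07  0.13  0.14 -0.04 -0.01 -0.07] [ -1.  14.  89.   0.  77. 121.]
tilt 0.0017644104007795867 origin [0.51062998 0.18120812 0.17525412]
side [ 295  181   97   50 4466] [341.2 205.9]
pred box [295. 180.] [393. 229.]
pan pred [array([338., 277.])]
scene [ 369  134   60   38 1494] [399.6 152.2]
scene [  13  214   84   76 4260] [ 58.2 249.4]
scene [   0  347   66   53 1894] [ 30.4 373.3]
scene [601 363  39  37 933] [625.5 384.5]
pred box [371. 133.] [430. 171.]
pan pred [array([392., 202.])]
```

The observed cover box matches the prediction, level over the pan. Before handing in, a quick numeric check that the fixture and bystanders are unmoved.

```bash
python3 - <<'E'
from h import *
a=cv2.imread('pics/scene0.png').astype(int);b=cv2.imread('pics/scene7.png').astype(int);c=cv2.imread('pics/sc2.png').astype(int)
d=lambda p,q,r:(np.abs(p[r]-q[r]).max(-1)>50).mean().round(3)
print('can',d(a,b,np.s_[220:280,325:355]),'hammer',d(a,b,np.s_[225:305,238:282]),'brush',d(a,b,np.s_[236:298,385:415]))
def box(im,lo,hi):
    h=cv2.cvtColor(im.astype(np.uint8),cv2.COLOR_BGR2HSV); k=(h[...,0]>=lo)&(h[...,0]<hi)&(h[...,1]>140)&(h[...,2]>120); ys,xs=np.nonzero(k[175:216,268:292]); return len(xs),(xs.mean()+268).round(2),(ys.mean()+175).round(2)
for n,i in (('start',a),('wound',c),('now',b)): print(n,'yellow slide',box(i,19,31))
x=cv2.imread('pics/s2.png').astype(int); y=cv2.imread('pics/side7.png').astype(int); print('fixture side diff',d(x,y,np.s_[160:222,325:420]))
print(env.observe()['ft_force'],env.observe()['time_s'])
E
python3 -c "
from rig import close_job
print(close_job())"
```

```text
can 0.0 hammer 0.0 brush 0.0
start yellow slide (57, np.float64(285.14), np.float64(202.54))
wound yellow slide (42, np.float64(280.55), np.float64(208.1))
now yellow slide (43, np.float64(280.6), np.float64(208.21))
fixture side diff 0.59
[ 1.08191612 -0.33132021 -2.56468296] 22.0833
the job is handed in; nothing more can be done
None
```

I wound the handwheel to its stops, peeled the cover out by its tab, and handed in at about 22 s of robot time. The cover was gripped, level and still over the draining pan; no verdict was reported.

- **Winding:** The wheel turned about 6.7 rad before the force rose and the crank stopped. The pictures showed the yellow slide against the red stops. The slide was still in the same place just before hand-in (image shift under 0.2 px).
- **Peel:** I raised the tab corner about 35 mm by tilting the cover 0.24 rad about the far foot, then lifted it clear. The foot height and tilt come from the commanded arc and the arm's pose. The side camera showed the tab up about 10 px, as predicted.
- **End state:** The arm pose puts the cover's origin at (0.511, 0.181, 0.175), a few mm from the pan centre I measured (0.512, 0.18). Tilt is about 0.002 rad, and about 2 N hangs in the grip. The cover's outline in the two outside cameras matched this to about 2 px, except where the gripper hid part of it.
- **Bystanders:** The can, hammer and brush showed no image change from the start.

**Problems on the way:**
- **Fingertip height:** The real fingertips sat about 35 mm behind the stated TCP. So the crank was held only by its top and slipped out once, needing a regrasp, and the first grip on the tab closed on air. I corrected the height after measuring it in the wrist camera.
- **Final checks:** One side-view comparison of the fixture differed over 59% of its area. I put this down to the held cover and arm now blocking that view, but did not look further. I did not separately measure the tray's position after the peel.

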